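# Lock the scanner-stand foot into its bench dock

### The arm

A 6-joint arm with a two-finger parallel gripper is mounted at the origin on the work surface. World frame = base frame: x ahead of the robot, y to its left, z up, the work surface at z = 0. Lengths are in m, angles in rad, forces in N, time in s.
With the tool pointing down it reaches from about 0.3 to 0.775 m from the base axis. Payload 14.6 kg.
Tool frame: the origin (TCP) lies at the very end of the fingers, on their centre line; the grasp point (between the pads) lies ctrl.tcp_to_grasp behind it (ctrl.tcp_to_grasp is the distance from the TCP to the grasp point, in m); x points along the fingers, y is the direction in which the jaws open and shut, and the axes are right-handed (so a half turn about x gives the same grasp; the last joint's range is limited). The gripper opens to 94 mm and grips with 3 to 60 N. Pads are 16 mm wide; open, the fingers measure 119 mm over their backs; the gripper's body (75 mm by 177 mm) begins 78 mm behind the grasp point.
Start: joints at [-1.276, 0.3, 1.521, -0, 1.321, -0.067], TCP at [0.195, -0.514, 0.205] pointing down, gripper open.
Joint ranges: [-3.03, 3.03], [-0.79, 2.21], [0.23, 2.52], [-1.04, 4.18], [0, 3.07], [-2.55, 2.55]. Speed limits (rad/s): [2.22, 2.22, 2.57, 3.14, 3.14, 3.14].

### API

Orientations are given as [roll, pitch, yaw] about the fixed x, y, z axes, in that order (R = Rz(yaw) Ry(pitch) Rx(roll)).
In Python, from station import ctrl gives the robot as it stands.
- The arm moves only by the tool play_rows, never from a script. Its argument "increments" is a list that holds one entry, the list of rows, each a list of 5 numbers: the closure in counts, from 0 (fully open) to 255 (shut), then the shift along the tool's x, y, z in cm, then the turn about the tool's x in degrees. A call has 1 to 12 rows; each row shifts and turns the commanded pose from where the row before left it, along the tool's axes as they then stand; what a row does not reach is not made up. A row lasts 1/12 s, in which the tool goes at most 41.7 mm and 7.16 degrees, less where a joint would pass 70% of its speed; a pose out of reach is approached as far as the arm can. A call is refused whole if a number of a shift passes 4.17 or a number of a turn 7.16, either way. A call with a gripper value outside its range is refused whole. The fingers move at their own pace and stop on an object; "newtons" is the grip in N (left out, the last holds). Time passes only in rows, so rows that do not move let the fingers close. It gives the time, the measured TCP pose, the force and the opening at its end, in the units of the state.
- ctrl.get_obs(): the state, without advancing time (a new reading comes with each control period).
- ctrl.camera(name): name is "side" or "top"; returns the picture (480x640x3 uint8, red, green, blue); there is no depth.
- ctrl.calibration(name): a dict with "fx", "fy", "cx", "cy" (pixels), "rvec" (rotation vector, rad) and "tvec" (3), from world to camera coordinates, as OpenCV has them. Camera axes: x right, y down, z forward; pixel columns grow to the right and rows downward; lengths in m; the calibration is good to about 2 mm. A picture is of the moment at which its call begins. calibration takes no time and is no camera call.
- ctrl.hand_in(): hands the job in, once; it reports no verdict.
The state is a dict: "time_s": time; "qpos": joint angles; "joint_vel": joint speeds; "tau": joint torques, N m; "ee_pos": TCP position; "eef_rot": TCP orientation; "force": force on the tool from outside, world axes, zero at the start; "moment": the same for the moment, N m; "grip_width": finger opening in m.
Only numpy, scipy, OpenCV 4.12 (cv2) and the standard library are available. Lean on these libraries where they do the work, as an engineer would, in place of code of your own. Each camera call takes 0.05 s, during which the arm holds its last target.

### The job

Fit the foot of the scanner stand into the blue-railed dock on the packing bench: pick it up by its orange post, lay it in the open end of the dock with its turned-up nose towards the clear hood, then slide it in under the hood until its hole drops over the pin and the foot lies flat. Slide it gently, by feel - do not ram the pin so hard that it slips in its clamp - leave the other things on the bench where they are, and let go at the end.

Things in the scene. Friction and masses are not known exactly. Their poses are not given: they have to be found in the camera images.
- stand_post (a point): Centre of the orange post of the loose stand foot; grip here. The post is 18 mm (own x) by 30 mm (own y), 70 mm tall; this point is 35 mm below its top and 40 mm above the foot's underside, on the post's axis. Own x points from post to hole and nose, own z up. The foot weighs 0.3 to 0.55 kg and starts flat on the bench.
- stand_hole (a point): Centre of the 14 mm round hole, at the foot's underside, 80 mm ahead of the post's axis along own x (same axes as the post). The foot is a steel plate 5 mm thick, 70 mm wide (own y), reaching from 24 mm behind the post's axis to 122 mm ahead of it, then a nose bent up 25 degrees, its tip 134 mm ahead.
- dock: Dock fixed to the bench: aluminium base 315 by 120 mm, its top 12 mm above the bench, from x = -235 mm (open end) to +80 mm. Origin on the bench under the middle of the pin's slot; own x is the way the foot slides in, z up. Nothing stands on the base before x = -57 mm: lay the foot there, nose tip at about x = -57 mm.
- dock_hood (a point): Middle of the clear hood's front edge, 40 mm above the bench, at dock x = -25 mm (dock's axes). The hood reaches to x = +70 mm, underside 36 mm above the bench, on two blue rails 73 mm apart inside (the foot is 70 mm wide). Funnel cheeks, 26 mm high above the bench, narrow from 95 mm apart at x = -57 mm to the rails.
- dock_slot (a point): Middle of the pin's slot on the base's top, 12 mm above the dock's origin (dock's axes). The brass pin, 10 mm across, bevelled, 7 mm high, is clamped on the dock's centre line anywhere within 20 mm of this point along x; its place is not reported. The nose rides up the pin, the foot tilts 0.04 to 0.07 rad, then its hole meets the pin, the front drops level and the pin blocks it.
- dock_mouth (a point): Centre line of the base's top at dock x = -190 mm, about where the post stands when the foot is laid in the open end (dock's axes). Sliding the foot takes about 1 to 2 N (waxed faces), a few newtons more where the nose climbs the pin. It drops only if the post is pushed or loosely held, not firmly gripped.
- clamp (a joint): How far the pin's friction clamp has slipped along the dock's x since the start, in m: 0 at the start wherever the pin stands, and it should stay 0. It holds up to about 16 N along the slot and slips beyond that; a slip of over 1.5 mm is a failure.
- scanner: Loose handheld barcode scanner lying on the bench, grey and black, about 185 by 62 by 40 mm; a bystander.
- tape: Loose clear tape roll, 96 mm across, 48 mm high; a bystander.
- carton: Loose small closed cardboard carton, 110 by 150 by 70 mm; a bystander.
- pickbin: Loose green open-fronted bin, 160 by 110 by 80 mm; a bystander.
There are look-alikes about, which are no part of the job. Of the things like the part that bears stand_post, leave any that is black; of the rest the smaller one is meant.

How it is judged:
By the outcome, as a careful person would: the job done as asked, in the order asked, and still so for the second after the job is handed in, with the robot touching nothing.
It also fails if it takes over 51 s, if anything falls off the work surface, if the arm or the gripper's body presses on something with over 40 N, if the wrist force passes 120 N, or if a joint passes its speed limit or range.

## Working session

There is one attempt and no reset: what is moved stays moved. The work goes in short steps, Python scripts to look and compute and a tool call to move; the robot and the scene stay as the last step left them, time stands still between calls to the robot, and variables do not carry over. Pictures are saved under pics/ and viewed, and the job is handed in when it is done.

Besides the shell and the picture viewer there is one more tool, called by a JSON object that holds its "op" and its "data". play_rows: Moves the arm, as the interface text tells. Its arguments: {"type":"object","properties":{"increments":{"type":"array"},"newtons":{"type":"number"}},"required":["increments"]}

```bash
mkdir -p pics; ls; python3 - <<'E'
from station import ctrl
import cv2
for n in("side","top"):
    cv2.imwrite(f"pics/{n}0.png",ctrl.camera(n)[:,:,::-1]); print(ctrl.calibration(n))
print(ctrl.get_obs(),ctrl.tcp_to_grasp)
E
```

```text
pics
{'fx': 440.5314298096157, 'fy': 440.5314298096157, 'cx': 319.880321371388, 'cy': 240.7637072901757, 'rvec': array([ 0.84765557, -2.38467049,  1.22907086]), 'tvec': array([0.37695582, 0.20805968, 0.96761545])}
{'fx': 611.2211564039643, 'fy': 611.2211564039643, 'cx': 311.7558986000195, 'cy': 242.5166562574148, 'rvec': array([ 2.1163845 , -2.10927128,  0.21612329]), 'tvec': array([0.01181533, 0.47726774, 1.67549036])}
{'time_s': 0.1, 'qpos': array([-1.27561873e+00,  3.00396770e-01,  1.52150167e+00, -6.22970136e-07,
        1.32066978e+00, -6.65887359e-02]), 'joint_vel': array([ 0.00186358, -0.00064438, -0.001645  ,  0.00063421, -0.00090012,
        0.00020159]), 'tau': array([ 5.52449983e-04, -5.32644761e+01, -3.53288734e+01,  7.09023373e-02,
        2.35253636e-02, -5.58266095e-05]), 'ee_pos': array([ 0.19459837, -0.51418777,  0.20496069]), 'eef_rot': array([-1.63676652,  1.56982076,  1.86659262]), 'force': array([-0.10993322,  0.37912295,  0.18357622]), 'moment': array([ 0.03378916,  0.04117215, -0.05313245]), 'grip_width': 0.09418630247487644} 0.0188
```

View pics/top0.png

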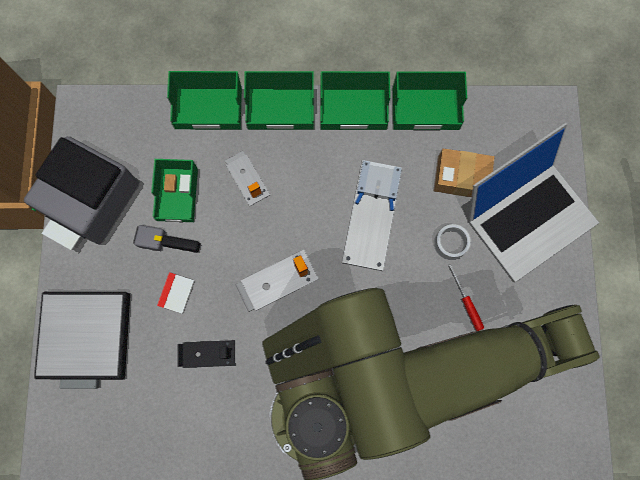

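View pics/side0.png

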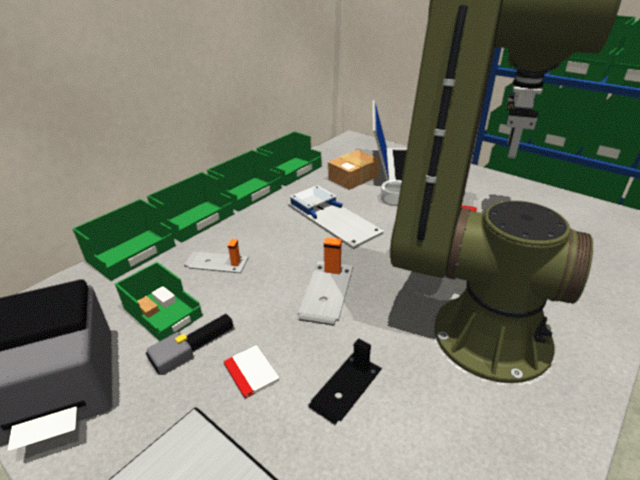

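Top view candidates: the black foot at (207,354) is excluded. The large foot is at (278,280) with its post at (301,265), and the small foot is at (247,178) with its post at (255,189). The smaller orange one is meant. I'll confirm it in a crop and measure it along with the dock.

```bash
cat > h.py <<'E'
import numpy as np, cv2
from station import ctrl
def cam(n):
    c=ctrl.calibration(n);R,_=cv2.Rodrigues(np.array(c['rvec']));K=np.array([[c['fx'],0,c['cx']],[0,c['fy'],c['cy']],[0,0,1]])
    return K,R,np.array(c['tvec']).reshape(3)
def ray(n,uv,z):
    K,R,t=cam(n);C=-R.T@t;d=R.T@np.linalg.inv(K)@np.array([uv[0],uv[1],1.]);return C+d*(z-C[2])/d[2]
def proj(n,P):
    K,R,t=cam(n);p=K@(R@np.asarray(P)+t);return p[:2]/p[2]
def tri(uv_s,uv_t):
    A=[]
    for n,uv in(("side",uv_s),("top",uv_t)):
        K,R,t=cam(n);P=K@np.c_[R,t];A+= [uv[0]*P[2]-P[0],uv[1]*P[2]-P[1]]
    v=np.linalg.svd(np.array(A))[2][-1];return v[:3]/v[3]
E
python3 - <<'E'
from h import *
t=cv2.imread('pics/top0.png');s=cv2.imread('pics/side0.png')
a=cv2.resize(t[140:220,210:290],None,fx=5,fy=5,interpolation=cv2.INTER_CUBIC)
b=cv2.resize(t[150:280,330:420],(277,400),interpolation=cv2.INTER_CUBIC)
cv2.imwrite('pics/c1.png',np.hstack([a,b]))
a=cv2.resize(s[225:285,175:265],None,fx=6,fy=6,interpolation=cv2.INTER_CUBIC)
cv2.imwrite('pics/c2.png',a)
for n,im in(('top',t),('side',s)):
    h=cv2.cvtColor(im,cv2.COLOR_BGR2HSV)
    m=cv2.inRange(h,(3,170,90),(16,255,255))
    k,l,st,ce=cv2.connectedComponentsWithStats(m)
    for i in range(1,k):
        if st[i,4]>30:
            c=[c for c in cv2.findContours((l==i).astype('uint8'),0,2)[0]][0]; print(n,st[i],ce[i],cv2.minAreaRect(c))
    m=cv2.inRange(h,(100,150,60),(125,255,255))
    k,l,st,ce=cv2.connectedComponentsWithStats(m)
    for i in range(1,k):
        if st[i,4]>8: print(n,'blue',st[i],ce[i])
    for uv in ([(228,158),(246,151),(270,195),(250,205)] if n=='top' else []): print(uv,ray(n,uv,0.005))
E
```

```text
top [251 189  10   9  46] [255.84782609 192.7826087 ] ((255.86764526367188, 192.7794189453125), (4.630461692810059, 9.260923385620117), 59.03623962402344)
top blue [ 474  129   90   90 2388] [516.83249581 174.11515913]
top blue [356 193   8  11  35] [359.14285714 197.17142857]
top blue [389 198   5  12  39] [391.07692308 203.20512821]
(228, 158) [0.74296507 0.26409797 0.005     ]
(246, 151) [0.7651338 0.2109846 0.005    ]
(270, 195) [0.62884283 0.13687909 0.005     ]
(250, 205) [0.59820573 0.19501451 0.005     ]
side [228 239  12  27 192] [233.86979167 252.46354167] ((233.78868103027344, 252.03961181640625), (26.29183006286621, 8.784420013427734), 79.3803482055664)
side [324 238  18   8 114] [332.71052632 241.57894737] ((332.5, 241.5), (7.0, 17.0), 90.0)
side [325 247  16  26 371] [332.15633423 259.82749326] ((332.5, 259.5), (15.0, 25.0), 0.0)
side blue [473  48  44 116 789] [490.59062104 105.99746515]
side blue [543  72  97  26 766] [591.96214099  84.66710183]
side blue [376 109  11  60 204] [380.9754902 138.75     ]
side blue [519 142 121  36 862] [581.60208817 159.31902552]
side blue [330 199  11   7  38] [334.89473684 202.42105263]
side blue [292 200  24  17  87] [304.55172414 208.59770115]
```

View pics/c1.png

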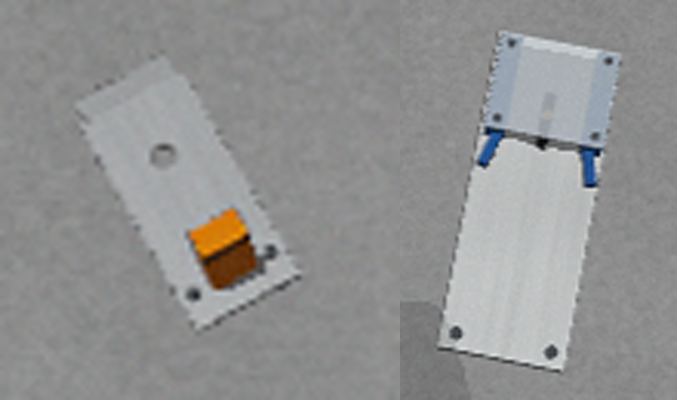

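View pics/c2.png

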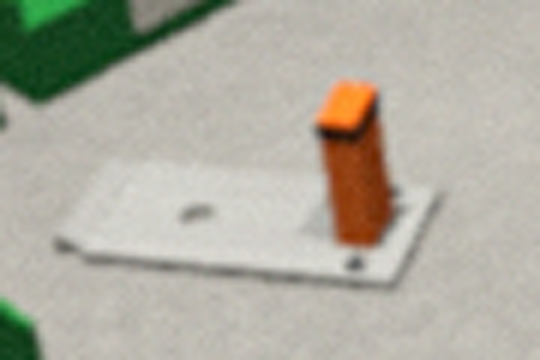

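```bash
python3 - <<'E'
from h import *
T=lambda x,y:((x+.5)/5+210-.5,(y+.5)/5+140-.5)
D=lambda x,y:((x-400+.5)/3.0778+330-.5,(y+.5)/3.0769+150-.5)
n=[ray('top',T(*p),z)for p,z in [((76,104),.01),((165,57),.01),((300,272),.005),((198,328),.005),((163,155),.005),((219,231),.075)]]
n=np.array(n);print(n)
nose=(n[0]+n[1])/2;rear=(n[2]+n[3])/2;v=(nose-rear)[:2];print('len',np.hypot(*v),'yaw',np.degrees(np.arctan2(v[1],v[0])))
u=v/np.hypot(*v);print('w',np.linalg.norm(n[0]-n[1]),np.linalg.norm(n[2]-n[3]))
print('post from rear',rear[:2]+.024*u,'from hole',n[4][:2]-.08*u,'top',n[5][:2])
d=np.array([ray('top',D(*p),z)for p,z in [((438,347),.012),((565,370),.012),((500,32),.04),((621,54),.04),((486,129),.04),((602,150),.04),((456,332),.012),((551,351),.012),((547,112),.019),((541,96),.012),((553,96),.012)]]);print(d)
r=(d[0]+d[1])/2;b=(d[2]+d[3])/2;f=(d[4]+d[5])/2
for q in (b,f):
    w=(q-r)[:2];print('L',np.hypot(*w),np.degrees(np.arctan2(w[1],w[0])))
print('dock side yaw from rear edge',np.degrees(np.arctan2(*(d[0]-d[1])[[1,0]]))-90)
E
python3 - <<'E'
import cv2
s=cv2.imread('pics/side0.png')
cv2.imwrite('pics/c3.png',cv2.resize(s[175:255,280:390],None,fx=7,fy=7,interpolation=cv2.INTER_CUBIC))
E
```

```text
[[0.73365813 0.27263788 0.01      ]
 [0.76325755 0.22053994 0.01      ]
 [0.63189551 0.13810991 0.005     ]
 [0.59759135 0.19734641 0.005     ]
 [0.70376831 0.22070896 0.005     ]
 [0.63543582 0.17928652 0.075     ]]
len 0.15523710822100703 yaw 30.53082764993454
w 0.05991928540998188 0.0684524554455995
post from rear [0.63541598 0.17992021] from hole [0.63485983 0.18006881] top [0.63543582 0.17928652]
[[ 0.4269535  -0.07336615  0.012     ]
 [ 0.40567801 -0.19109284  0.012     ]
 [ 0.72540018 -0.13279803  0.04      ]
 [ 0.703885   -0.2469418   0.04      ]
 [ 0.62971874 -0.11839329  0.04      ]
 [ 0.60963531 -0.22667776  0.04      ]
 [ 0.44119795 -0.09023686  0.012     ]
 [ 0.42352493 -0.17843727  0.012     ]
 [ 0.65295105 -0.17821367  0.019     ]
 [ 0.67102954 -0.17353611  0.012     ]
 [ 0.671066   -0.18501769  0.012     ]]
L 0.3038442352581087 -10.93550096715329
L 0.20731709961604639 -11.2106840014889
dock side yaw from rear edge -10.243889680044248
```

View pics/c3.png

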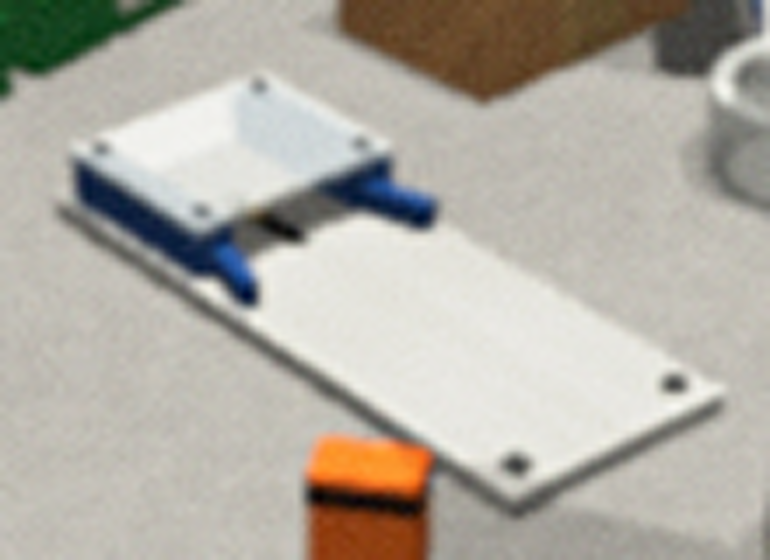

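```bash
cat >> h.py <<'E'
from scipy.spatial.transform import Rotation as Ro
def st(): 
    o=ctrl.get_obs();R=Ro.from_euler('xyz',o['eef_rot']).as_matrix();return o,R
def plan(P,yaw):
    """P target of TCP; yaw deg of tool y"""
    o,R=st();y=R[:,1];cur=np.degrees(np.arctan2(y[1],y[0]));
    # +turn about tool x(down) lowers world yaw
    t=[(cur-yaw+180)%360-180,(cur-yaw)%180, (cur-yaw)%180-180]
    d=np.asarray(P)-o['ee_pos']
    a=np.radians(yaw);print('cur y yaw',cur.round(2),'turn opts',np.round(t,2),'pos',o['ee_pos'].round(4))
    # after turn: tool x=down,y=(cos,sin),z=x cross y
    Y=np.array([np.cos(a),np.sin(a),0]);X=np.array([0,0,-1.]);Z=np.cross(X,Y)
    print('after turn shift cm',(np.array([X@d,Y@d,Z@d])*100).round(2),'now-frame cm',(R.T@d*100).round(2),'F',o['force'].round(2),'w',o['grip_width'].round(4),'t',o['time_s'],'q',o['qpos'].round(3))
E
python3 - <<'E'
from h import *
plan([.6353,.1797,.12],30.5);plan([.6353,.1797,.12],210.5)
print(st()[1])
E
```

```text
cur y yaw -69.27 turn opts [-99.77  80.23 -99.77] pos [ 0.1946 -0.5142  0.205 ]Traceback (most recent call last):
  File "<stdin>", line 2, in <module>
  File "h.py", line 27, in plan
    print('after turn shift cm',(np.array([X@d,Y@d,Z@d])*100).round(2),'now-frame cm',(R.T@d*100).round(2),'F',o['force'].round(2),'w',o['grip_width'].round(4),'t',o['time_s'],'q',o['qpos'].round(3))
                                                                                                                                       ^^^^^^^^^^^^^^^^^^^^^
AttributeError: 'float' object has no attribute 'round'
```

```bash
sed -i "s/o\['grip_width'\].round(4)/round(float(o['grip_width']),4)/" h.py
python3 - <<'E'
from h import *
plan([.6353,.1797,.12],30.5)
print(st()[1].round(3))
E
```

```text
cur y yaw -69.27 turn opts [-99.77  80.23 -99.77] pos [ 0.1946 -0.5142  0.205 ]
after turn shift cm [  8.5   73.19 -37.42] now-frame cm [  8.55 -49.29 -65.78] F [-0.11  0.38  0.18] w 0.0942 t 0.1 q [-1.276  0.3    1.522 -0.     1.321 -0.067]
[[-0.     0.354 -0.935]
 [ 0.001 -0.935 -0.354]
 [-1.    -0.001 -0.   ]]
```

{"op": "play_rows", "data": {"increments": [[[0,0,0,0,-7.1],[0,0,0,0,-7.1],[0,0,0,0,-7.1],[0,0,0,0,-7.1],[0,0,0,0,-7.1],[0,0,0,0,-7.1],[0,0,0,0,-7.1],[0,0,0,0,-7.1],[0,0,0,0,-7.1],[0,0,0,0,-7.1],[0,0,0,0,-7.1],[0,0,0,0,-7.1]]]}}

```text
time_s: 1.1
ee_pos: [0.1946, -0.5142, 0.2051]
eef_rot: [-3.094, 1.57, 1.902]
force: [-0.1, 0.1, -0.3]
grip_width: 0.094
```

{"op": "play_rows", "data": {"increments": [[[0,0,0,0,-7.1],[0,0,0,0,-7.1],[0,0,0,0,-0.37],[0,0,3.4,-1.7,0],[0,0,3.4,-1.7,0],[0,0,3.4,-1.7,0],[0,0,3.4,-1.7,0],[0,0,3.4,-1.7,0],[0,0,3.4,-1.7,0],[0,0,3.4,-1.7,0],[0,0,3.4,-1.7,0],[0,0,3.4,-1.7,0]]]}}

```text
time_s: 2.1
ee_pos: [0.3812, -0.2255, 0.2055]
eef_rot: [0.411, 1.571, -0.632]
force: [1.0, -0.3, 0.2]
grip_width: 0.0944
```

{"op": "play_rows", "data": {"increments": [[[0,0,3.4,-1.7,0],[0,0,3.4,-1.7,0],[0,0,3.4,-1.7,0],[0,0,3.4,-1.7,0],[0,0,3.4,-1.7,0],[0,0,3.4,-1.7,0],[0,0,3.4,-1.7,0],[0,0,3.4,-1.7,0],[0,0,3.4,-1.7,0],[0,0,3.4,-1.7,0],[0,0,3.4,-1.7,0],[0,0,3.4,-1.7,0]]]}}

```text
time_s: 3.1
ee_pos: [0.6293, 0.1574, 0.2051]
eef_rot: [-1.819, 1.57, -2.862]
force: [-0.1, -1.2, 1.4]
grip_width: 0.0939
```

```bash
python3 - <<'E'
from h import *
plan([.6353,.1797,.12],30.5)
for n in("side","top"):
    cv2.imwrite(f"pics/{n}1.png",ctrl.camera(n)[:,:,::-1])
E
```

```text
cur y yaw 30.25 turn opts [ -0.25 179.75  -0.25] pos [0.6293 0.1574 0.2051]
after turn shift cm [ 8.51  1.65 -1.61] now-frame cm [ 8.51  1.65 -1.62] F [-0.06 -1.16  1.35] w 0.0939 t 3.1 q [ 0.189  0.525  1.207 -0.     1.409 -0.339]
```

View pics/side1.png

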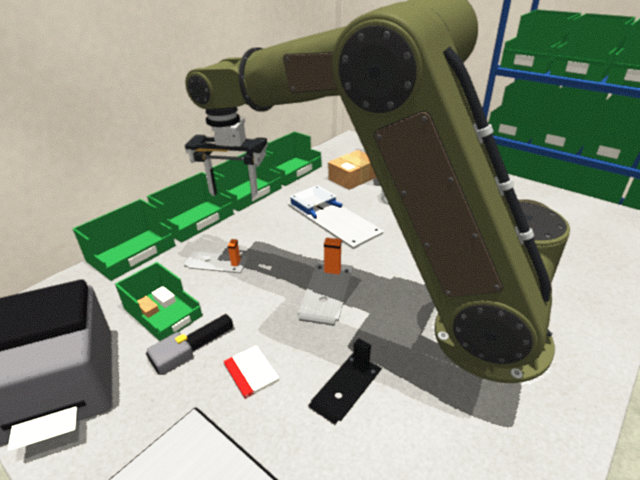

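The gripper is above the small foot, whose post is at (234,252) in the side view. I'll align and descend.

{"op": "play_rows", "data": {"increments": [[[0,0,0.8,-0.8,-0.25],[0,0,0.85,-0.8,0],[0,2,0,0,0],[0,2,0,0,0],[0,2,0,0,0],[0,2,0,0,0],[0,2,0,0,0],[0,0,0,0,0],[0,0,0,0,0]]]}}

```text
time_s: 3.95
ee_pos: [0.6345, 0.1776, 0.1055]
eef_rot: [-1.885, 1.57, -2.921]
force: [-0.1, 1.5, 1.0]
grip_width: 0.0937
```

```bash
python3 - <<'E'
from h import *
plan([.6353,.1797,.0212],30.5)
s=ctrl.camera('side')[:,:,::-1]; t=ctrl.camera('top')[:,:,::-1]
cv2.imwrite("pics/c4.png",np.hstack([cv2.resize(s[180:280,170:270],(400,400)),cv2.resize(t[140:220,210:290],(400,400))]))
E
```

```text
cur y yaw 30.66 turn opts [ 1.6000e-01  1.6000e-01 -1.7984e+02] pos [0.6345 0.1776 0.1055]
after turn shift cm [ 8.43  0.18 -0.14] now-frame cm [ 8.43  0.19 -0.14] F [-0.14  1.48  1.01] w 0.0937 t 3.95 q [ 0.217  0.63   1.281 -0.     1.232 -0.318]
```

View pics/c4.png

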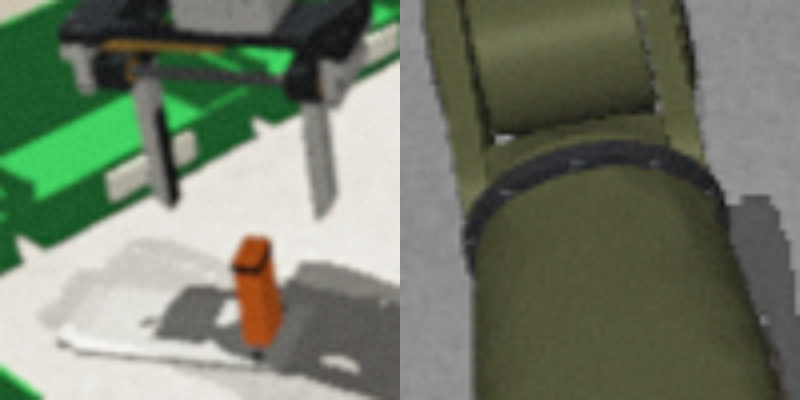

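{"op": "play_rows", "data": {"increments": [[[0,1.5,0.1,-0.1,0.1],[0,1.5,0.08,-0.04,0],[0,1.5,0,0,0],[0,1.5,0,0,0],[0,1.4,0,0,0],[0,1.0,0,0,0],[80,0,0,0,0],[150,0,0,0,0],[180,0,0,0,0],[180,0,0,0,0],[180,0,0,0,0]]], "newtons": 15}}

```text
time_s: 4.97
ee_pos: [0.636, 0.18, 0.0223]
eef_rot: [1.253, 1.57, 0.217]
force: [-0.1, -0.8, -0.9]
grip_width: 0.0642
```

```bash
python3 - <<'E'
from h import *
plan([.6353,.1797,.0212],30.5)
s=ctrl.camera('side')[:,:,::-1]
cv2.imwrite("pics/c5.png",cv2.resize(s[180:280,170:270],(600,600)))
E
```

```text
cur y yaw 30.65 turn opts [ 1.5000e-01  1.5000e-01 -1.7985e+02] pos [0.636  0.18   0.0223]
after turn shift cm [ 0.11 -0.07 -0.01] now-frame cm [ 0.11 -0.07 -0.01] F [-0.15 -0.8  -0.89] w 0.0642 t 4.9667 q [ 0.22   0.729  1.326 -0.     1.085 -0.314]
```

View pics/c5.png

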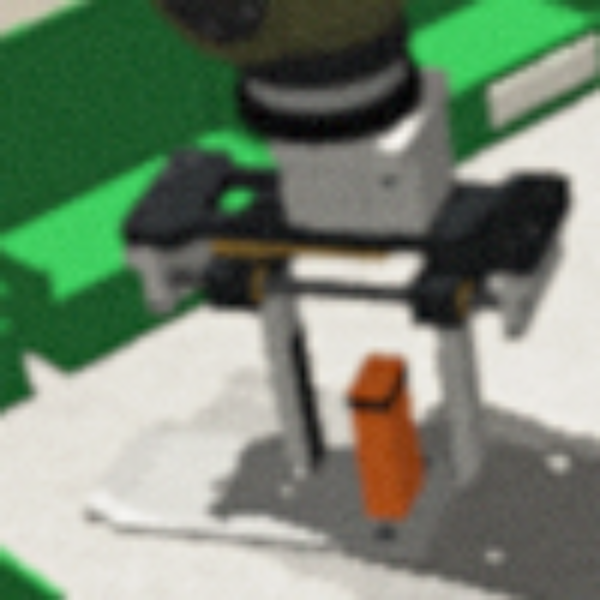

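The post sits between the fingers, so I'll close and lift.

{"op": "play_rows", "data": {"increments": [[[230,0,0,0,0],[230,0,0,0,0],[230,0,0,0,0],[230,0,0,0,0],[230,0,0,0,0],[230,0,0,0,0],[230,0,0,0,0],[230,0,0,0,0],[255,0,0,0,0],[255,0,0,0,0],[255,0,0,0,0]]], "newtons": 25}}

```text
time_s: 5.93
ee_pos: [0.6356, 0.1799, 0.0214]
eef_rot: [-2.051, 1.571, -3.087]
force: [1.2, -1.2, -0.5]
grip_width: 0.0178
```

{"op": "play_rows", "data": {"increments": [[[255,-0.3,0,0,0],[255,-0.7,0,0,0],[255,-1,0,0,0],[255,-1.5,0,0,0],[255,-2,0,0,0],[255,-2,0,0,0],[255,-2,0,0,0],[255,-1.5,0,0,0],[255,0,0,0,0]]]}}

```text
time_s: 6.68
ee_pos: [0.6369, 0.1802, 0.136]
eef_rot: [1.259, 1.565, 0.223]
force: [0.5, 0.7, -3.5]
grip_width: 0.018
```

```bash
python3 - <<'E'
from h import *
a=np.radians(-10.8);R0=np.array([.4163,-.1322]);
for D in(-.225,-.21,-.19): print(D,R0+(D+.235)*np.array([np.cos(a),np.sin(a)]))
plan([.4604,-.1407,.13],-10.8)
s=ctrl.camera('side')[:,:,::-1]
cv2.imwrite("pics/c6.png",cv2.resize(s[140:300,150:310],(600,600)))
E
```

```text
-0.225 [ 0.42612287 -0.13407381]
-0.21 [ 0.44085718 -0.13688453]
-0.19 [ 0.46050293 -0.14063216]
cur y yaw 30.65 turn opts [  41.45   41.45 -138.55] pos [0.6369 0.1802 0.136 ]
after turn shift cm [  0.6  -11.32  34.83] now-frame cm [  0.45 -31.55  18.61] F [ 0.52  0.65 -3.46] w 0.018 t 6.6833 q [ 0.22   0.604  1.249  0.     1.283 -0.315]
```

View pics/c6.png

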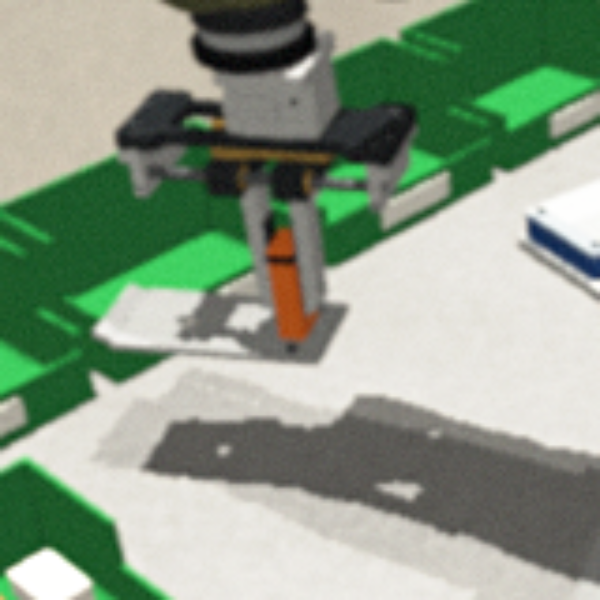

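{"op": "play_rows", "data": {"increments": [[[255,0,0,1,3.45],[255,0,0,0,6.5],[255,0,0,0,6.5],[255,0,0,0,6.5],[255,0,0,0,6.5],[255,0,0,0,6.5],[255,0,0,0,5.5],[255,0,-0.5,1.5,0],[255,0,-0.9,2.7,0],[255,0,-1,3,0],[255,0,-1,3,0],[255,0,-1,3,0]]]}}

```text
time_s: 7.73
ee_pos: [0.5711, 0.0489, 0.13]
eef_rot: [-1.403, 1.569, 3.121]
force: [0.6, -1.2, -4.9]
grip_width: 0.0181
```

{"op": "play_rows", "data": {"increments": [[[255,0,-1,3,0],[255,0,-1,3,0],[255,0,-1,3,0],[255,0,-1,3,0],[255,0,-1,3,0],[255,0,-1,3,0],[255,0,-0.5,1.5,0],[255,0,0,0,0],[255,0,0,0,0],[255,0,0,0,0]]]}}

```text
time_s: 8.57
ee_pos: [0.4723, -0.1289, 0.1309]
eef_rot: [-1.996, 1.57, 2.528]
force: [0.8, -1.1, -5.2]
grip_width: 0.018
```

```bash
python3 - <<'E'
from h import *
plan([.4557,-.1397,.07],-10.8)
s=ctrl.camera('side')[:,:,::-1];t=ctrl.camera('top')[:,:,::-1]
cv2.imwrite("pics/c7.png",np.hstack([cv2.resize(s[140:300,250:410],(400,400)),cv2.resize(t[140:300,300:460],(400,400))]))
cv2.imwrite("pics/top7.png",t)
E
```

```text
cur y yaw -10.79 turn opts [ 1.0000e-02  1.0000e-02 -1.7999e+02] pos [ 0.4723 -0.1289  0.1309]
after turn shift cm [ 6.09 -1.43  1.37] now-frame cm [ 6.1  -1.43  1.37] F [ 0.78 -1.06 -5.21] w 0.018 t 8.5667 q [-0.341  0.245  1.774  0.     1.123 -0.153]
```

View pics/c7.png

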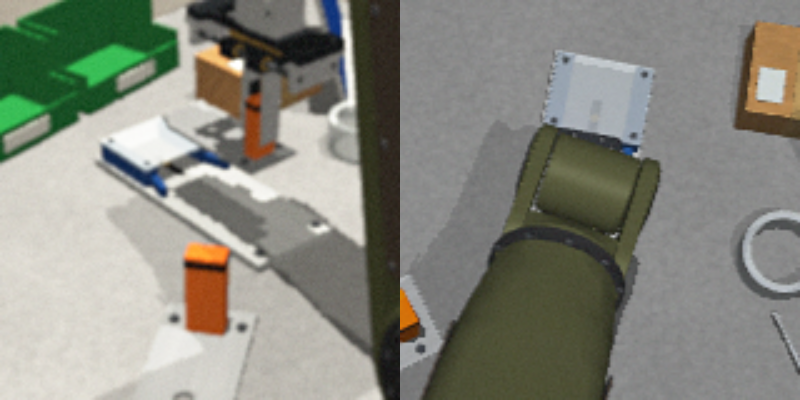

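{"op": "play_rows", "data": {"increments": [[[255,0,-0.7,0.7,0],[255,0,-0.73,0.67,0],[255,1.5,0,0,0],[255,1.5,0,0,0],[255,1.5,0,0,0],[255,1.5,0,0,0],[255,1.2,0,0,0],[255,0.6,0,0,0],[255,0,0,0,0],[255,0,0,0,0]]]}}

```text
time_s: 9.5
ee_pos: [0.4556, -0.1404, 0.0538]
eef_rot: [0.698, 1.571, -1.061]
force: [0.6, -0.0, -4.6]
grip_width: 0.0177
```

```bash
python3 - <<'E'
from h import *
plan([.4557,-.1397,.0334],-10.8)
s=ctrl.camera('side')[:,:,::-1]
cv2.imwrite("pics/c8.png",cv2.resize(s[170:270,285:405],(720,600),interpolation=cv2.INTER_CUBIC))
E
```

```text
cur y yaw -10.8 turn opts [ -0. 180.  -0.] pos [ 0.4556 -0.1404  0.0538]
after turn shift cm [ 2.04 -0.   -0.07] now-frame cm [ 2.04 -0.   -0.07] F [ 0.57 -0.04 -4.65] w 0.0177 t 9.5 q [-0.376  0.333  1.871 -0.     0.938 -0.187]
```

View pics/c8.png

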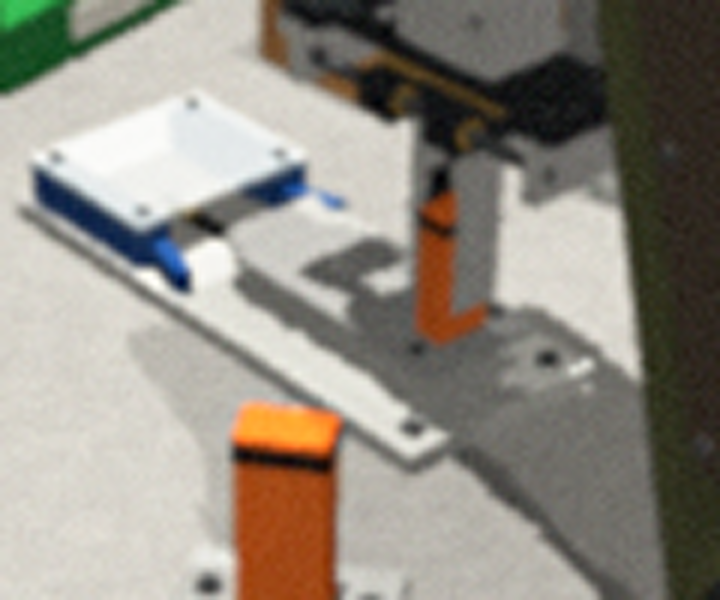

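{"op": "play_rows", "data": {"increments": [[[255,0.5,0,-0.05,0],[255,0.5,0,0,0],[255,0.4,0,0,0],[255,0.3,0,0,0],[255,0.2,0,0,0],[255,0.05,0,0,0],[255,0,0,0,0],[255,0,0,0,0]]]}}

```text
time_s: 10.22
ee_pos: [0.4559, -0.1398, 0.034]
eef_rot: [1.306, 1.571, -0.453]
force: [-0.6, -0.7, -5.9]
grip_width: 0.0175
```

```bash
python3 - <<'E'
from h import *
plan([.4557,-.1397,.0334],-10.8)
E
```

```text
cur y yaw -10.8 turn opts [   0.    0. -180.] pos [ 0.4559 -0.1398  0.034 ]
after turn shift cm [ 0.06 -0.02 -0.01] now-frame cm [ 0.06 -0.02 -0.01] F [-0.59 -0.75 -5.85] w 0.0175 t 10.2167 q [-0.374  0.367  1.881 -0.     0.893 -0.186]
```

{"op": "play_rows", "data": {"increments": [[[255,0.05,0,0,0],[255,0.05,0,0,0],[255,0,0,0,0],[255,0,0,0,0]]]}}

```text
time_s: 10.55
ee_pos: [0.4561, -0.1399, 0.0334]
eef_rot: [1.374, 1.57, -0.385]
force: [-0.2, -0.5, 1.5]
grip_width: 0.0177
```

```bash
python3 - <<'E'
from h import *
plan([.4557,-.1397,.0334],-10.8)
E
```

```text
cur y yaw -10.8 turn opts [   0.    0. -180.] pos [ 0.4561 -0.1399  0.0334]
after turn shift cm [-0.   -0.04 -0.01] now-frame cm [-0.   -0.04 -0.01] F [-0.19 -0.52  1.47] w 0.0177 t 10.55 q [-0.374  0.369  1.881 -0.     0.891 -0.186]
```

{"op": "play_rows", "data": {"increments": [[[187,0,0,0,0],[187,0,0,0,0],[187,0,0,0,0],[187,0,0,0,0]]]}}

```text
time_s: 10.88
ee_pos: [0.4559, -0.1398, 0.033]
eef_rot: [1.38, 1.57, -0.38]
force: [0.6, 0.2, 0.6]
grip_width: 0.0254
```

```bash
python3 - <<'E'
from h import *
plan([.4557,-.1397,.0334],-10.8)
s=ctrl.camera('side')[:,:,::-1];t=ctrl.camera('top')[:,:,::-1]
cv2.imwrite("pics/c9.png",np.hstack([cv2.resize(s[170:270,285:385],(400,400)),cv2.resize(t[140:300,300:460],(400,400))]))
E
```

```text
cur y yaw -10.8 turn opts [ -0. 180.  -0.] pos [ 0.4559 -0.1398  0.033 ]
after turn shift cm [-0.04 -0.02 -0.01] now-frame cm [-0.04 -0.02 -0.01] F [0.62 0.25 0.65] w 0.0254 t 10.8833 q [-0.374  0.369  1.881 -0.     0.891 -0.186]
```

View pics/c9.png

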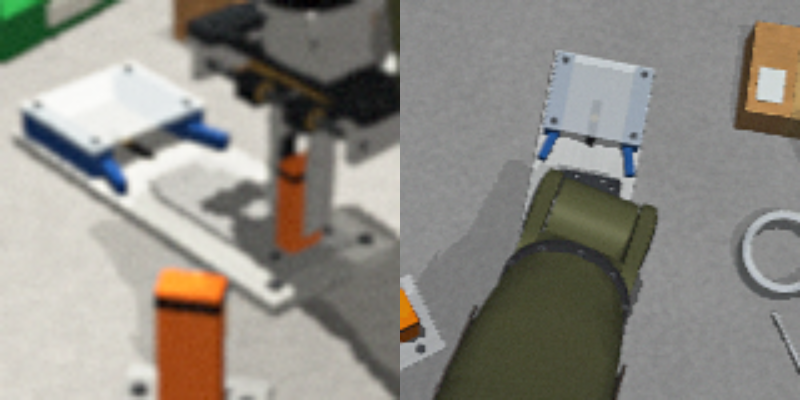

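{"op": "play_rows", "data": {"increments": [[[187,-0.05,0.3,0,0],[187,0,0.3,0,0],[187,0,0.3,0,0],[187,0,0.3,0,0],[187,0,0.3,0,0],[187,0,0.3,0,0],[187,0,0.3,0,0],[187,0,0.3,0,0],[187,0,0.3,0,0],[187,0,0.3,0,0]]]}}

```text
time_s: 11.82
ee_pos: [0.4855, -0.1455, 0.0334]
eef_rot: [-1.545, 1.571, 2.979]
force: [-1.2, -0.0, 0.1]
grip_width: 0.0249
```

```bash
cat > look.py <<'E'
from h import *
import sys
a=np.radians(-10.8);e=np.array([np.cos(a),np.sin(a)]);n=np.array([-e[1],e[0]]);O=np.array([.4163,-.1322])+.235*e
o,R=st();p=o['ee_pos'][:2]-O;print('dock xy mm',(p@e*1e3).round(1),(p@n*1e3).round(1),'z',o['ee_pos'][2].round(4),'F along/lat/z',(o['force'][:2]@e).round(2),(o['force'][:2]@n).round(2),o['force'][2].round(2),'w',round(float(o['grip_width']),4),'t',o['time_s'])
if len(sys.argv)>1:
    s=ctrl.camera('side')[:,:,::-1];t=ctrl.camera('top')[:,:,::-1]
    cv2.imwrite(sys.argv[1],np.hstack([cv2.resize(s[170:270,285:385],(400,400),interpolation=cv2.INTER_CUBIC),cv2.resize(t[150:230,340:420],(400,400),interpolation=cv2.INTER_CUBIC)]))
E
python3 look.py pics/d1.png
```

```text
dock xy mm -164.5 -0.0 z 0.0334 F along/lat/z -1.19 -0.24 0.13 w 0.0249 t 11.8167
```

View pics/d1.png

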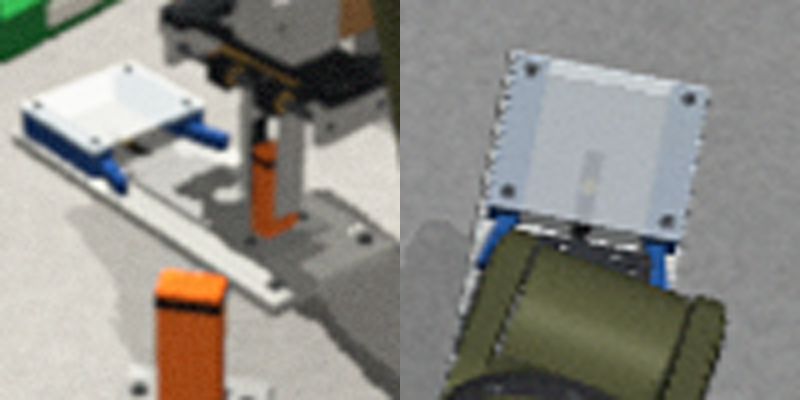

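{"op": "play_rows", "data": {"increments": [[[187,0,0.3,0,0],[187,0,0.3,0,0],[187,0,0.3,0,0],[187,0,0.3,0,0],[187,0,0.3,0,0],[187,0,0.3,0,0]]]}}

```text
time_s: 12.42
ee_pos: [0.5032, -0.1488, 0.0334]
eef_rot: [-1.96, 1.571, 2.564]
force: [-0.7, 0.3, -0.2]
grip_width: 0.0251
```

```bash
python3 look.py
```

```text
dock xy mm -146.5 -0.0 z 0.0334 F along/lat/z -0.73 0.17 -0.2 w 0.0251 t 12.4167
```

{"op": "play_rows", "data": {"increments": [[[187,0,0.2,0,0],[187,0,0.2,0,0],[187,0,0.2,0,0],[187,0,0.2,0,0],[187,0,0.2,0,0]]]}}

```text
time_s: 12.83
ee_pos: [0.5129, -0.1507, 0.0334]
eef_rot: [-1.412, 1.571, 3.112]
force: [-0.6, -0.4, -1.4]
grip_width: 0.025
```

```bash
python3 look.py pics/d2.png
```

```text
dock xy mm -136.6 -0.1 z 0.0334 F along/lat/z -0.48 -0.5 -1.38 w 0.025 t 12.8333
```

View pics/d2.png

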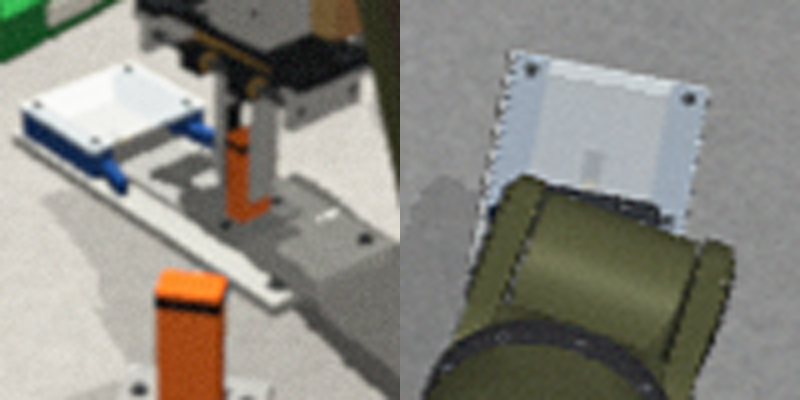

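{"op": "play_rows", "data": {"increments": [[[187,0,0.1,0,0],[187,0,0.1,0,0],[187,0,0.1,0,0],[187,0,0.1,0,0],[187,0,0,0,0]]]}}

```text
time_s: 13.35
ee_pos: [0.5169, -0.1514, 0.0335]
eef_rot: [1.58, 1.57, -0.179]
force: [-0.2, 0.1, -0.8]
grip_width: 0.0252
```

```bash
python3 look.py
```

```text
dock xy mm -132.5 -0.0 z 0.0335 F along/lat/z -0.21 0.02 -0.77 w 0.0252 t 13.35
```

{"op": "play_rows", "data": {"increments": [[[187,0,0.1,0,0],[187,0,0.1,0,0],[187,0,0.1,0,0]]]}}

```text
time_s: 13.6
ee_pos: [0.5197, -0.152, 0.0335]
eef_rot: [-2.144, 1.571, 2.38]
force: [-0.9, 0.4, 0.7]
grip_width: 0.0251
```

```bash
python3 look.py
```

```text
dock xy mm -129.7 -0.0 z 0.0335 F along/lat/z -0.96 0.24 0.74 w 0.0251 t 13.6
```

{"op": "play_rows", "data": {"increments": [[[187,0,0.1,0,0],[187,0,0.1,0,0],[187,0,0.1,0,0]]]}}

```text
time_s: 13.85
ee_pos: [0.5224, -0.1525, 0.0335]
eef_rot: [-1.658, 1.57, 2.866]
force: [-3.3, 1.0, 3.5]
grip_width: 0.0253
```

```bash
python3 look.py
```

```text
dock xy mm -127.0 -0.0 z 0.0335 F along/lat/z -3.46 0.32 3.46 w 0.0253 t 13.85
```

{"op": "play_rows", "data": {"increments": [[[187,0,0.1,0,0],[187,0,0.1,0,0]]]}}

```text
time_s: 14.02
ee_pos: [0.5246, -0.1529, 0.0335]
eef_rot: [-1.696, 1.571, 2.827]
force: [-4.3, 1.4, 2.8]
grip_width: 0.0255
```

```bash
python3 look.py
```

```text
dock xy mm -124.8 -0.1 z 0.0335 F along/lat/z -4.47 0.54 2.82 w 0.0255 t 14.0167
```

{"op": "play_rows", "data": {"increments": [[[187,0,0.1,0,0],[187,0,0.1,0,0]]]}}

```text
time_s: 14.18
ee_pos: [0.5266, -0.1533, 0.0335]
eef_rot: [-1.46, 1.571, 3.063]
force: [-4.8, 0.6, 3.2]
grip_width: 0.0251
```

```bash
python3 look.py
```

```text
dock xy mm -122.7 -0.1 z 0.0335 F along/lat/z -4.88 -0.27 3.24 w 0.0251 t 14.1833
```

Force is steady at about 5 N, so the nose is climbing.

{"op": "play_rows", "data": {"increments": [[[187,0,0.1,0,0],[187,0,0.1,0,0],[187,0,0.1,0,0],[187,0,0.1,0,0]]]}}

```text
time_s: 14.52
ee_pos: [0.5305, -0.154, 0.0335]
eef_rot: [-0.995, 1.571, -2.755]
force: [-4.4, 1.1, 5.4]
grip_width: 0.025
```

```bash
python3 look.py
```

```text
dock xy mm -118.7 -0.1 z 0.0335 F along/lat/z -4.51 0.26 5.38 w 0.025 t 14.5167
```

{"op": "play_rows", "data": {"increments": [[[187,0,0.1,0,0],[187,0,0.1,0,0],[187,0,0.1,0,0],[187,0,0.1,0,0]]]}}

```text
time_s: 14.85
ee_pos: [0.5347, -0.1548, 0.0334]
eef_rot: [1.538, 1.57, -0.221]
force: [-0.9, -0.3, 0.8]
grip_width: 0.0253
```

```bash
python3 look.py pics/d3.png
```

```text
dock xy mm -114.5 -0.0 z 0.0334 F along/lat/z -0.88 -0.46 0.77 w 0.0253 t 14.85
```

View pics/d3.png

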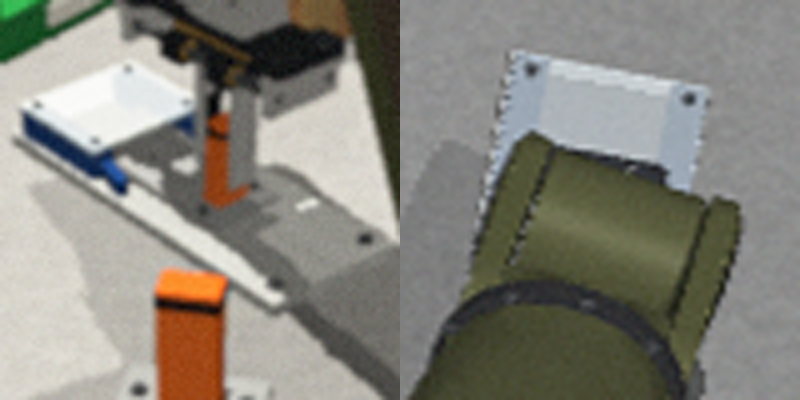

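{"op": "play_rows", "data": {"increments": [[[187,0,0.2,0,0],[187,0,0.2,0,0],[187,0,0.2,0,0],[187,0,0.2,0,0],[187,0,0.2,0,0],[187,0,0.2,0,0]]]}}

```text
time_s: 15.45
ee_pos: [0.5464, -0.157, 0.0334]
eef_rot: [-1.414, 1.571, 3.11]
force: [-0.9, -0.5, -0.0]
grip_width: 0.025
```

```bash
python3 look.py
```

```text
dock xy mm -102.6 -0.0 z 0.0334 F along/lat/z -0.78 -0.65 -0.02 w 0.025 t 15.45
```

{"op": "play_rows", "data": {"increments": [[[187,0,0.2,0,0],[187,0,0.2,0,0],[187,0,0.2,0,0],[187,0,0.2,0,0],[187,0,0.2,0,0]]]}}

```text
time_s: 15.87
ee_pos: [0.5562, -0.1589, 0.0335]
eef_rot: [1.68, 1.571, -0.079]
force: [-1.0, 0.7, 0.2]
grip_width: 0.0253
```

```bash
python3 look.py
```

```text
dock xy mm -92.6 -0.0 z 0.0335 F along/lat/z -1.13 0.54 0.2 w 0.0253 t 15.8667
```

{"op": "play_rows", "data": {"increments": [[[187,0,0.1,0,0],[187,0,0.1,0,0],[187,0,0.1,0,0],[187,0,0.1,0,0]]]}}

```text
time_s: 16.2
ee_pos: [0.56, -0.1597, 0.0335]
eef_rot: [1.706, 1.571, -0.053]
force: [-1.5, -0.5, 0.3]
grip_width: 0.0248
```

```bash
python3 look.py pics/d4.png
```

```text
dock xy mm -88.7 -0.1 z 0.0335 F along/lat/z -1.42 -0.73 0.31 w 0.0248 t 16.2
```

View pics/d4.png

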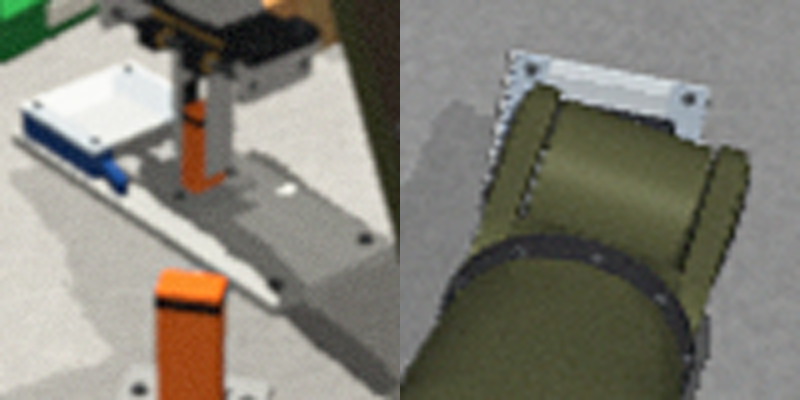

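{"op": "play_rows", "data": {"increments": [[[187,0,0.1,0,0],[187,0,0.1,0,0],[187,0,0.1,0,0],[187,0,0.1,0,0]]]}}

```text
time_s: 16.63
ee_pos: [0.5639, -0.1604, 0.0334]
eef_rot: [-1.87, 1.571, 2.654]
force: [-1.3, -0.5, 0.9]
grip_width: 0.0252
```

```bash
python3 look.py
```

```text
dock xy mm -84.7 -0.0 z 0.0334 F along/lat/z -1.15 -0.69 0.9 w 0.0252 t 16.6333
```

{"op": "play_rows", "data": {"increments": [[[187,0,0.05,0,0],[187,0,0.05,0,0],[187,0,0.05,0,0],[187,0,0.05,0,0]]]}}

```text
time_s: 16.97
ee_pos: [0.5658, -0.1608, 0.0334]
eef_rot: [-2.494, 1.571, 2.03]
force: [-1.4, 0.3, 0.6]
grip_width: 0.0251
```

```bash
python3 look.py
```

```text
dock xy mm -82.7 -0.1 z 0.0334 F along/lat/z -1.42 0.07 0.63 w 0.0251 t 16.9667
```

{"op": "play_rows", "data": {"increments": [[[187,0,0.05,0,0],[187,0,0.05,0,0],[187,0,0.05,0,0],[187,0,0.05,0,0]]]}}

```text
time_s: 17.3
ee_pos: [0.5678, -0.1611, 0.0334]
eef_rot: [-2.153, 1.571, 2.371]
force: [-1.2, -0.1, 1.3]
grip_width: 0.025
```

```bash
python3 look.py pics/d5.png
```

```text
dock xy mm -80.7 -0.0 z 0.0334 F along/lat/z -1.17 -0.33 1.26 w 0.025 t 17.3
```

View pics/d5.png

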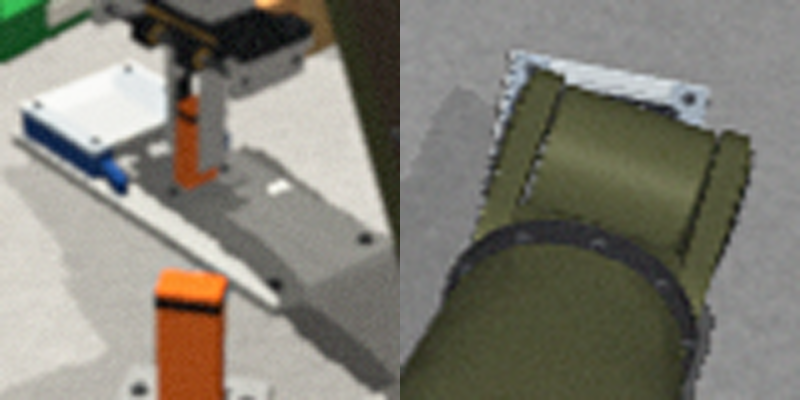

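{"op": "play_rows", "data": {"increments": [[[187,0,0.05,0,0],[187,0,0.05,0,0],[187,0,0.05,0,0],[187,0,0.05,0,0]]]}}

```text
time_s: 17.73
ee_pos: [0.5699, -0.1616, 0.0335]
eef_rot: [1.431, 1.57, -0.328]
force: [0.1, -0.7, 0.4]
grip_width: 0.0252
```

```bash
python3 look.py
```

```text
dock xy mm -78.6 -0.1 z 0.0335 F along/lat/z 0.19 -0.63 0.38 w 0.0252 t 17.7333
```

{"op": "play_rows", "data": {"increments": [[[187,0,0.04,0,0],[187,0,0.04,0,0],[187,0,0.04,0,0]]]}}

```text
time_s: 17.98
ee_pos: [0.571, -0.1617, 0.0334]
eef_rot: [0.575, 1.571, -1.184]
force: [-0.4, -0.2, -0.2]
grip_width: 0.0253
```

```bash
python3 look.py
```

```text
dock xy mm -77.5 -0.0 z 0.0334 F along/lat/z -0.38 -0.25 -0.23 w 0.0253 t 17.9833
```

{"op": "play_rows", "data": {"increments": [[[187,0,0.04,0,0],[187,0,0.04,0,0],[187,0,0.04,0,0]]]}}

```text
time_s: 18.23
ee_pos: [0.5722, -0.162, 0.0335]
eef_rot: [1.999, 1.571, 0.24]
force: [0.1, -0.7, 0.7]
grip_width: 0.0249
```

```bash
python3 look.py
```

```text
dock xy mm -76.3 -0.0 z 0.0335 F along/lat/z 0.23 -0.63 0.65 w 0.0249 t 18.2333
```

{"op": "play_rows", "data": {"increments": [[[187,0,0.04,0,0],[187,0,0.04,0,0],[187,0,0.04,0,0]]]}}

```text
time_s: 18.48
ee_pos: [0.5733, -0.1622, 0.0334]
eef_rot: [-2.592, 1.571, 1.932]
force: [0.4, 0.2, 0.6]
grip_width: 0.0247
```

```bash
python3 look.py
```

```text
dock xy mm -75.1 -0.0 z 0.0334 F along/lat/z 0.4 0.25 0.62 w 0.0247 t 18.4833
```

{"op": "play_rows", "data": {"increments": [[[187,0,0.04,0,0],[187,0,0.04,0,0]]]}}

```text
time_s: 18.65
ee_pos: [0.5741, -0.1624, 0.0334]
eef_rot: [2.143, 1.571, 0.384]
force: [-0.6, 0.2, 0.0]
grip_width: 0.0248
```

```bash
python3 look.py pics/d6.png
```

```text
dock xy mm -74.3 -0.1 z 0.0334 F along/lat/z -0.6 0.13 0.04 w 0.0248 t 18.65
```

View pics/d6.png

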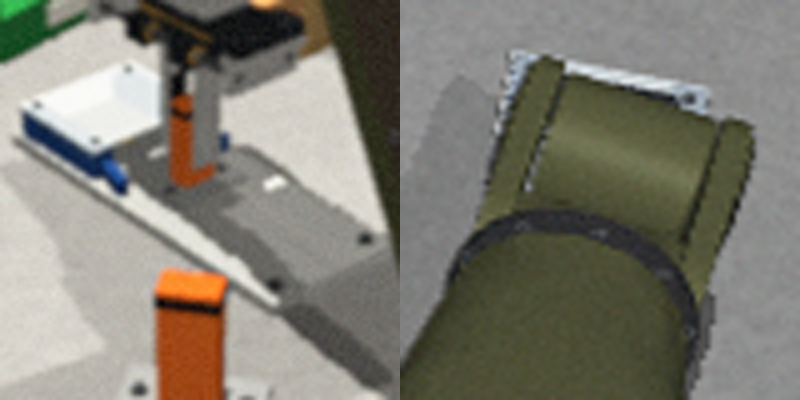

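{"op": "play_rows", "data": {"increments": [[[187,0,0.03,0,0],[187,0,0.03,0,0]]]}}

```text
time_s: 18.92
ee_pos: [0.5747, -0.1625, 0.0335]
eef_rot: [0.083, 1.571, -1.676]
force: [-0.6, 0.5, 0.5]
grip_width: 0.025
```

```bash
python3 look.py
```

```text
dock xy mm -73.8 -0.1 z 0.0335 F along/lat/z -0.66 0.43 0.46 w 0.025 t 18.9167
```

{"op": "play_rows", "data": {"increments": [[[187,0,0.03,0,0],[187,0,0.03,0,0]]]}}

```text
time_s: 19.08
ee_pos: [0.5753, -0.1626, 0.0334]
eef_rot: [-2.529, 1.571, 1.995]
force: [-0.6, -1.0, -0.5]
grip_width: 0.0251
```

```bash
python3 look.py
```

```text
dock xy mm -73.2 -0.0 z 0.0334 F along/lat/z -0.44 -1.12 -0.47 w 0.0251 t 19.0833
```

{"op": "play_rows", "data": {"increments": [[[187,0,0.03,0,0],[187,0,0.03,0,0]]]}}

```text
time_s: 19.25
ee_pos: [0.5758, -0.1627, 0.0334]
eef_rot: [-1.689, 1.571, 2.835]
force: [-0.9, 0.0, 1.3]
grip_width: 0.0251
```

```bash
python3 look.py
```

```text
dock xy mm -72.6 -0.0 z 0.0334 F along/lat/z -0.9 -0.13 1.31 w 0.0251 t 19.25
```

{"op": "play_rows", "data": {"increments": [[[187,0,0.03,0,0],[187,0,0.02,0,0]]]}}

```text
time_s: 19.42
ee_pos: [0.5763, -0.1628, 0.0334]
eef_rot: [-1.676, 1.571, 2.848]
force: [-1.4, -0.4, 0.6]
grip_width: 0.0251
```

```bash
python3 look.py
```

```text
dock xy mm -72.1 -0.0 z 0.0334 F along/lat/z -1.29 -0.69 0.62 w 0.0251 t 19.4167
```

{"op": "play_rows", "data": {"increments": [[[187,0,0.03,0,0],[187,0,0.02,0,0]]]}}

```text
time_s: 19.58
ee_pos: [0.5768, -0.1629, 0.0334]
eef_rot: [-1.599, 1.571, 2.925]
force: [-1.7, 0.3, 1.3]
grip_width: 0.0252
```

```bash
python3 look.py
```

```text
dock xy mm -71.6 -0.0 z 0.0334 F along/lat/z -1.7 -0.06 1.3 w 0.0252 t 19.5833
```

{"op": "play_rows", "data": {"increments": [[[187,0,0.03,0,0],[187,0,0.02,0,0]]]}}

```text
time_s: 19.75
ee_pos: [0.5773, -0.163, 0.0334]
eef_rot: [-1.096, 1.571, -2.855]
force: [-2.0, 0.2, 1.7]
grip_width: 0.0251
```

```bash
python3 look.py pics/d7.png
```

```text
dock xy mm -71.1 -0.1 z 0.0334 F along/lat/z -1.98 -0.13 1.68 w 0.0251 t 19.75
```

View pics/d7.png

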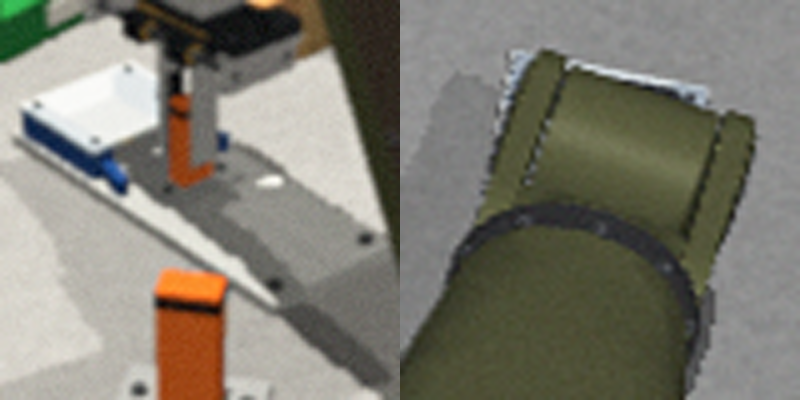

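{"op": "play_rows", "data": {"increments": [[[187,0,0.02,0,0],[187,0,0.02,0,0]]]}}

```text
time_s: 20.02
ee_pos: [0.5777, -0.163, 0.0334]
eef_rot: [-2.085, 1.571, 2.439]
force: [-2.1, 0.1, 1.0]
grip_width: 0.0254
```

```bash
python3 look.py
```

```text
dock xy mm -70.7 -0.0 z 0.0334 F along/lat/z -2.13 -0.26 0.97 w 0.0254 t 20.0167
```

{"op": "play_rows", "data": {"increments": [[[187,0,0.02,0,0],[187,0,0.02,0,0]]]}}

```text
time_s: 20.18
ee_pos: [0.5781, -0.1631, 0.0334]
eef_rot: [-1.884, 1.571, 2.64]
force: [-1.7, 0.1, 1.0]
grip_width: 0.0249
```

```bash
python3 look.py
```

```text
dock xy mm -70.3 -0.0 z 0.0334 F along/lat/z -1.7 -0.25 0.99 w 0.0249 t 20.1833
```

{"op": "play_rows", "data": {"increments": [[[187,0,0.02,0,0],[187,0,0.02,0,0]]]}}

```text
time_s: 20.35
ee_pos: [0.5785, -0.1632, 0.0334]
eef_rot: [-1.721, 1.571, 2.803]
force: [-0.9, -0.2, 0.9]
grip_width: 0.0253
```

```bash
python3 look.py
```

```text
dock xy mm -69.9 -0.0 z 0.0334 F along/lat/z -0.84 -0.4 0.88 w 0.0253 t 20.35
```

{"op": "play_rows", "data": {"increments": [[[187,0,0.02,0,0],[187,0,0.02,0,0],[187,0,0.02,0,0]]]}}

```text
time_s: 20.6
ee_pos: [0.5791, -0.1633, 0.0334]
eef_rot: [-1.889, 1.571, 2.635]
force: [-1.0, 1.0, 0.5]
grip_width: 0.0249
```

```bash
python3 look.py
```

```text
dock xy mm -69.3 -0.1 z 0.0334 F along/lat/z -1.17 0.76 0.52 w 0.0249 t 20.6
```

{"op": "play_rows", "data": {"increments": [[[187,0,0.02,0,0],[187,0,0.02,0,0],[187,0,0.02,0,0]]]}}

```text
time_s: 20.85
ee_pos: [0.5797, -0.1634, 0.0334]
eef_rot: [-1.958, 1.571, 2.566]
force: [-0.7, 0.3, 1.6]
grip_width: 0.0253
```

```bash
python3 look.py
```

```text
dock xy mm -68.7 -0.0 z 0.0334 F along/lat/z -0.77 0.18 1.58 w 0.0253 t 20.85
```

{"op": "play_rows", "data": {"increments": [[[187,0,0.02,0,0],[187,0,0.02,0,0],[187,0,0.02,0,0]]]}}

```text
time_s: 21.1
ee_pos: [0.58, -0.1635, 0.0334]
eef_rot: [-1.58, 1.57, 2.944]
force: [-5.1, 1.1, 3.1]
grip_width: 0.0251
```

```bash
python3 look.py pics/d8.png
```

```text
dock xy mm -68.3 -0.1 z 0.0334 F along/lat/z -5.23 0.14 3.14 w 0.0251 t 21.1
```

View pics/d8.png

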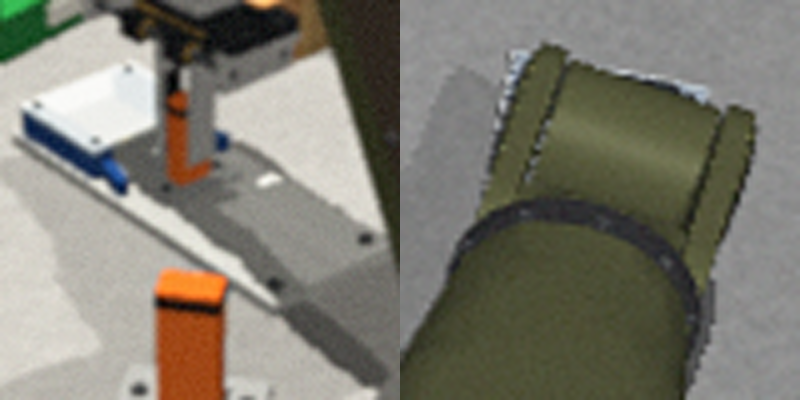

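The stop is felt at 5 N. I'll back off, open a little, and lift clear to check.

{"op": "play_rows", "data": {"increments": [[[187,0,-0.15,0,0],[187,0,-0.15,0,0],[175,0,0,0,0],[165,0,0,0,0],[165,0,0,0,0],[165,0,0,0,0]]]}}

```text
time_s: 21.7
ee_pos: [0.5774, -0.163, 0.0335]
eef_rot: [1.47, 1.571, -0.289]
force: [-0.6, 0.2, 0.6]
grip_width: 0.0334
```

```bash
python3 look.py
```

```text
dock xy mm -71.0 -0.0 z 0.0335 F along/lat/z -0.63 0.08 0.56 w 0.0334 t 21.7
```

{"op": "play_rows", "data": {"increments": [[[165,-0.5,0,0,0],[165,-1,0,0,0],[165,-1.5,0,0,0],[165,-2,0,0,0],[165,-2,0,0,0],[165,-2,0,0,0],[165,-2,0,0,0],[165,-1,-3,0,0],[165,0,-3,0,0],[165,0,-3,0,0],[165,0,-3,0,0]]]}}

```text
time_s: 22.62
ee_pos: [0.4582, -0.1402, 0.1544]
eef_rot: [1.398, 1.57, -0.361]
force: [0.2, -0.1, 0.8]
grip_width: 0.0333
```

```bash
python3 look.py pics/d9.png
```

```text
dock xy mm -192.4 0.0 z 0.1544 F along/lat/z 0.19 -0.04 0.78 w 0.0333 t 22.6167
```

View pics/d9.png

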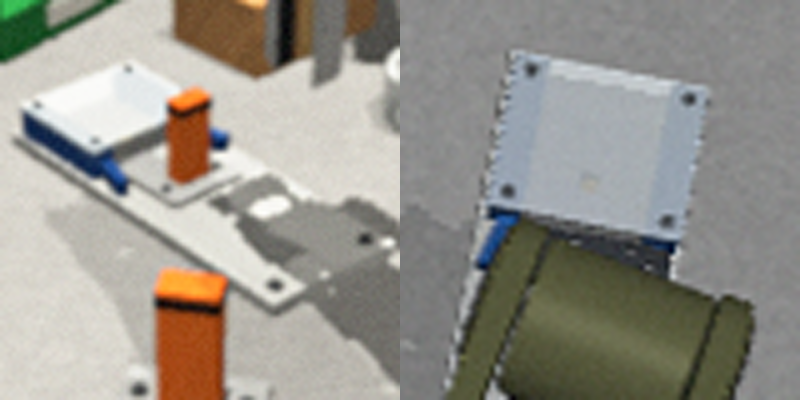

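{"op": "play_rows", "data": {"increments": [[[165,-1,-1.5,-2,0],[165,-1,-1.5,-3,0],[165,-1,0,-3.5,0],[165,0,0,-3.5,0],[165,0,0,-3.5,0],[165,0,0,-3,0],[165,0,0,-2,0],[165,0,0,0,0],[165,0,0,0,0]]]}}

```text
time_s: 23.47
ee_pos: [0.4689, 0.0672, 0.1841]
eef_rot: [1.719, 1.57, -0.038]
force: [0.2, -0.7, -0.5]
grip_width: 0.0332
```

```bash
python3 - <<'E'
from h import *
s=ctrl.camera('side')[:,:,::-1];t=ctrl.camera('top')[:,:,::-1]
cv2.imwrite('pics/side9.png',s);cv2.imwrite('pics/top9.png',t)
cv2.imwrite('pics/e1.png',np.hstack([cv2.resize(s[180:240,285:365],(400,300),interpolation=cv2.INTER_CUBIC),cv2.resize(t[155:235,335:415],(300,300),interpolation=cv2.INTER_CUBIC)]))
a=np.radians(-10.8);e=np.array([np.cos(a),np.sin(a)]);n=np.array([-e[1],e[0]]);O=np.array([.4163,-.1322])+.235*e
for z0 in(.087,): 
  for x in(-72,):
    p=O+e*x/1e3
    print('pred top/base px side',proj('side',[*p,.087]),proj('side',[*p,.017]),'top',proj('top',[*p,.087]),'hole',proj('top',[*(O+e*.008),.017]))
h=cv2.cvtColor(s,cv2.COLOR_BGR2HSV);m=cv2.inRange(h,(3,150,90),(16,255,255));m[:, :300]=0;m[232:]=0
c=max(cv2.findContours(m,0,2)[0],key=cv2.contourArea);print(cv2.boundingRect(c),cv2.minAreaRect(c))
h=cv2.cvtColor(t,cv2.COLOR_BGR2HSV);m=cv2.inRange(h,(5,170,180),(20,255,255))
for c in cv2.findContours(m,0,2)[0]:
  if cv2.contourArea(c)>20: print('top orange',cv2.minAreaRect(c),ray('top',cv2.minAreaRect(c)[0],.087))
E
```

```text
pred top/base px side [331.68320962 193.51752271] [331.71720631 213.3956597 ] top [374.92829118 205.19532269] hole [377.17609509 185.59320643]
(327, 194, 10, 22) ((331.5, 204.5), (21.0, 9.0), 90.0)
top orange ((374.923095703125, 205.38461303710938), (10.198039054870605, 5.491251468658447), 11.309932708740234) [ 0.57586572 -0.16271902  0.087     ]
```

View pics/e1.png

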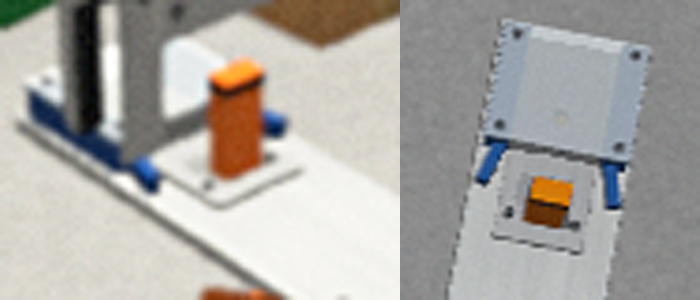

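View pics/top9.png

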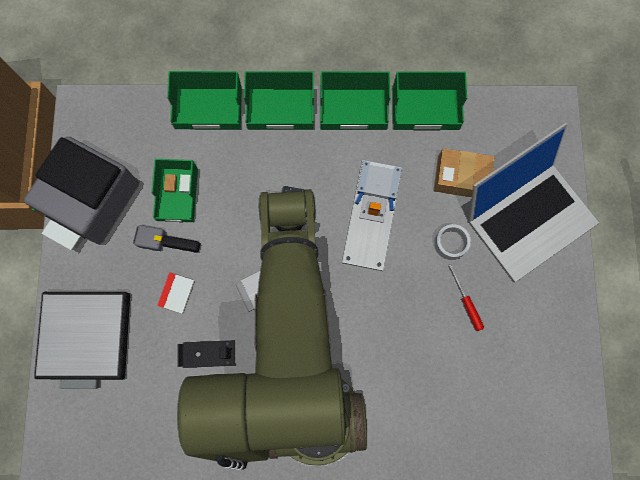

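The top view shows the brass pin inside the hole, at (378,186). It was at (378,186) before, so it hasn't moved. The post top is within 0.2 px of where an upright post should appear, so the foot is level. The tape, carton, bin and scanner are where they started, and the arm is clear.

```bash
python3 -c "
from station import ctrl
print(ctrl.hand_in())"
```

```text
the job is handed in; nothing more can be done
None
```

The stand foot is in the dock with its hole over the pin, lying flat, and I handed the job in at about 23.6 s of the 51 s allowed.

- **What I did:** I picked up the smaller orange-post foot and left the larger orange one and the black one alone. I laid it in the open end of the dock and slid it in with one finger pushing the loosely straddled post. Then I let go and moved the arm clear.
- **Forces:** The nose climbed the pin at about 5 N. I stopped when the force jumped to 5.2 N at the pin's stop. All readings stayed well under the 16 N clamp limit, but I only read the force between short moves, not continuously.
- **Last checks:** The brass pin shows inside the hole, at the same pixel as before within about 0.5 px, so I saw no sign that the clamp slipped. The post top is within 0.2 px of where an upright post at that spot should be, while the tilted position would be off by about 2 px. The bystanders look unmoved.
- **What I couldn't confirm:** The push force briefly fell to zero about 10 mm before the stop, earlier than I expected the drop. It then slid at 1–2 N until the hard stop, which came where I had predicted. The final pictures agree with a proper seat, but I did not see the exact moment of the drop.

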